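# Feel along the brass tappets

## Robot

A 6-joint arm with a two-finger parallel gripper is mounted at the origin on the work surface. World frame = base frame: x ahead of the robot, y to its left, z up, the work surface at z = 0. Lengths are in m, angles in degrees, forces in N, time in s.
With the tool pointing down it reaches from about 0.3 to 0.75 m from the base axis. Payload 8.5 kg.
Tool frame: the origin (TCP) lies at the very end of the fingers, on their centre line; the grasp point (between the pads) lies 19 mm behind it; z points along the fingers, y is the line along which they close (so a half turn about z gives the same grasp; the last joint's range is limited). The gripper opens to 85 mm and grips with 20 to 120 N. Pads are 22 mm wide; open, the fingers measure 114 mm over their backs; the gripper's body (76 mm by 85 mm) begins 54 mm behind the grasp point. The pads swing forward as they close: fully open they stand 13 mm farther back than shut.
Start: joints at [55.732, 21.807, 74.336, -0, 83.858, -12.336], TCP at [0.205, 0.51, 0.231] pointing down, gripper open.
Joint ranges: [-178.18, 178.18], [-50.72, 133.34], [12.68, 142.11], [-81.47, 261.47], [9.98, 163.14], [-165.26, 165.26]. Speed limits (degrees/s): [136.94, 136.94, 180, 180, 180, 180].

## Interface

Orientations are given as a 3x3 rotation matrix whose columns are the frame's x, y, z axes.
In Python, from rig import env, imaging gives the robot as it stands. The module is installed in compiled form; this text tells all that it offers.
- The arm moves only by the tool arm_command, never from a script. Its arguments are lists of equal length, an entry for each row: "turn": the turn, a rotation vector about the tool's x, y, z in units of 5 degrees (1.0 is 5 degrees), a list of three; "xyz": the shift along the tool's x, y, z in units of 50 mm (1.0 is 50 mm), a list of three; "claw": the finger opening in mm, from 0 to 85.4. A call has 1 to 12 rows; each row shifts and turns the commanded pose from where the row before left it, along the tool's axes as they then stand; what a row does not reach is not made up. A row lasts 1/10 s, in which the tool goes at most 50 mm and 8.59 degrees, less where a joint would pass 70% of its speed; a pose out of reach is approached as far as the arm can. A call is refused whole if a number of a shift passes 1 or a number of a turn 1, either way. A call with a gripper value outside its range is refused whole. The fingers move at their own pace and stop on an object; "squeeze" is the grip in N (left out, the last holds). Time passes only in rows, so rows that do not move let the fingers close. It gives the time, the measured TCP pose, the force, the opening and the grip force at its end, in the units of the state.
- env.observe(): the state, without advancing time (a new reading comes with each control period).
- imaging.get_image(name): name is "side" or "top" or "wrist"; returns (picture, depth): 420x560x3 uint8, blue, green, red; 420x560 float32, m along the optical axis (not along the pixel's ray), 0 where there is no reading.
- imaging.camera_info(name): a dict with "camera_matrix" (3x3 intrinsics, pixels), "rvec" (rotation vector, rad) and "tvec" (3), from world to camera coordinates, as OpenCV has them. Camera axes: x right, y down, z forward; pixel columns grow to the right and rows downward; lengths in m; the calibration is good to about 2 mm. A picture is of the moment at which its call begins: read the wrist's pose just before it. camera_info takes no time and is no camera call; for the wrist camera it gives the pose at the moment of the call.
- env.close_job(): hands the job in; it is judged then, once.
The state is a dict: "time_s": time; "q": joint angles; "qvel": joint speeds; "joint_efforts": joint torques, N m; "position": TCP position; "tool_rot": TCP orientation; "ft_force": force on the tool from outside, world axes, zero at the start; "wrist_torque": the same for the moment, N m; "grip_width": finger opening in m; "gripper_force": force on a finger pad.
Only numpy, scipy, OpenCV 4.12 (cv2) and the standard library are available. Lean on these libraries where they do the work, as an engineer would, in place of code of your own. Each camera call takes 0.05 s, during which the arm holds its last target. There are 200 camera calls.

## Task

Check that the brass tappets on the engine head spring freely: with shut fingertips, feel along the brass row in one low pass, from the red-painted end to the other, so that each brass tappet in turn dips a few millimetres under the fingertips and comes back up. Touch them lightly, never pushing one near the bottom of its travel, and stay down close to the row until the last one is done. Leave the dark row and everything loose alone, and lift clear at the end.

Things in the scene. Friction and masses are not known exactly. Their poses are not given: they have to be found in the camera images.
- head: two-cylinder engine head, aluminium on two wood slats, 250 x 152 mm, 80 mm tall to its flat deck; fixed. Origin: centre of its underside. x axis: along the two tappet rows, from the red-painted end to the other; +y towards the brass row. Brass tappets 1 to 4 at x = -69, -23, 23, 69, y = 36 mm; dark ones at the same x, y = -36. Tops 92 mm above the bench; red patch at x = -109, y = 36
- brass1_top (a point): top of brass tappet 1 (next to the red paint): a smooth brass dome, part of a 44 mm ball, 39 mm across where it leaves the deck; neighbours are 46 mm apart. The point rides on the dome and goes down with it
- brass2_top (a point): top of brass tappet 2 (counted from the red paint): a smooth brass dome, part of a 44 mm ball, 39 mm across where it leaves the deck; neighbours are 46 mm apart. The point rides on the dome and goes down with it
- brass3_top (a point): top of brass tappet 3 (counted from the red paint): a smooth brass dome, part of a 44 mm ball, 39 mm across where it leaves the deck; neighbours are 46 mm apart. The point rides on the dome and goes down with it
- brass4_top (a point): top of brass tappet 4 (the last, far from the red paint): a smooth brass dome, part of a 44 mm ball, 39 mm across where it leaves the deck; neighbours are 46 mm apart. The point rides on the dome and goes down with it
- gap1 (a point): point midway between brass tappets 1 and 2, at the height of their tops (92 mm above the bench), fixed to the head; its axes are the head's. Along the row between and beyond the tappets the deck is bare, 12 mm below the tops
- gap2 (a point): point midway between brass tappets 2 and 3, at the height of their tops (92 mm above the bench), fixed to the head; its axes are the head's. Along the row between and beyond the tappets the deck is bare, 12 mm below the tops
- gap3 (a point): point midway between brass tappets 3 and 4, at the height of their tops (92 mm above the bench), fixed to the head; its axes are the head's. Along the row between and beyond the tappets the deck is bare, 12 mm below the tops
- brass1 (a joint): how far brass tappet 1 is pressed straight down, m: 0 up, 0.008 at its stop. A light spring returns it at once (0.8 N to start, 0.4 N more per mm)
- brass2 (a joint): how far brass tappet 2 is pressed straight down, m: 0 up, 0.008 at its stop. A light spring returns it at once (0.8 N to start, 0.4 N more per mm)
- brass3 (a joint): how far brass tappet 3 is pressed straight down, m: 0 up, 0.008 at its stop. A light spring returns it at once (0.8 N to start, 0.4 N more per mm)
- brass4 (a joint): how far brass tappet 4 is pressed straight down, m: 0 up, 0.008 at its stop. A light spring returns it at once (0.8 N to start, 0.4 N more per mm)
- dark1 (a joint): how far dark steel tappet 1 is pressed straight down, m: 0 up, 0.008 at its stop. A light spring returns it at once (0.8 N to start, 0.4 N more per mm)
- dark2 (a joint): how far dark steel tappet 2 is pressed straight down, m: 0 up, 0.008 at its stop. A light spring returns it at once (0.8 N to start, 0.4 N more per mm)
- dark3 (a joint): how far dark steel tappet 3 is pressed straight down, m: 0 up, 0.008 at its stop. A light spring returns it at once (0.8 N to start, 0.4 N more per mm)
- dark4 (a joint): how far dark steel tappet 4 is pressed straight down, m: 0 up, 0.008 at its stop. A light spring returns it at once (0.8 N to start, 0.4 N more per mm)
- socket: a bright steel socket, 22 mm diameter, 34 mm tall, standing loose on the head's deck at tappet-1 end beside the dark row; origin on it; not to be disturbed
- bolt: a dark-headed bolt, head 20 mm diameter, standing head-down loose on the deck, 34 mm tall, at the tappet-4 end beside the dark row; origin on it; not to be disturbed
- wrench: a steel wrench lying loose on the bench to the robot's left; origin on it; not to be disturbed
- screwdriver: a screwdriver lying loose on the bench to the robot's right; origin on it; not to be disturbed
- can: a can, 66 mm diameter, 100 mm tall, with a red band, standing loose on the bench, left; origin on it; not to be disturbed
- mug: a blue mug, 90 mm tall, standing loose on the bench, right; origin on it; not to be disturbed
- bearing: a steel bearing ring, 60 mm diameter, 16 mm tall, lying loose on the bench, right; origin on it; not to be disturbed

How it is judged (in metres and radians):
On the way, in this order (a step that is already met when the one before it is completed fails the run):
1. brass tappet 1 is dipped by at least 1.5 mm (value of joint brass1 above 0.0015 m), for 0.04 s.
2. the fingertips pass low (tips within about 15 mm of the height of the tops) between tappets 1 and 2 (x of the grasp point in the frame of gap1 between -0.009 and 0.009 m and y of the grasp point in the frame of gap1 between -0.02 and 0.02 m and z of the grasp point in the frame of gap1 below 0.036 m), for 0.04 s.
3. brass tappet 2 is dipped by at least 1.5 mm (value of joint brass2 above 0.0015 m), for 0.04 s.
4. the fingertips pass low (tips within about 15 mm of the height of the tops) between tappets 2 and 3 (x of the grasp point in the frame of gap2 between -0.009 and 0.009 m and y of the grasp point in the frame of gap2 between -0.02 and 0.02 m and z of the grasp point in the frame of gap2 below 0.036 m), for 0.04 s.
5. brass tappet 3 is dipped by at least 1.5 mm (value of joint brass3 above 0.0015 m), for 0.04 s.
6. the fingertips pass low (tips within about 15 mm of the height of the tops) between tappets 3 and 4 (x of the grasp point in the frame of gap3 between -0.009 and 0.009 m and y of the grasp point in the frame of gap3 between -0.02 and 0.02 m and z of the grasp point in the frame of gap3 below 0.036 m), for 0.04 s.
7. brass tappet 4 is dipped by at least 1.5 mm (value of joint brass4 above 0.0015 m), for 0.04 s.
At the end, for the whole second after the job is handed in: All eight tappets are back up (within 1 mm), and every loose thing is at rest within 15 mm of where it was (value of joint each of brass1, brass2, brass3, brass4, dark1, dark2, dark3, dark4 below 0.001 m and not (distance of socket from where it was at the start of the episode above 0.015 m) and not (distance of bolt from where it was at the start of the episode above 0.015 m) and not (distance of wrench from where it was at the start of the episode above 0.015 m) and not (distance of screwdriver from where it was at the start of the episode above 0.015 m) and not (distance of can from where it was at the start of the episode above 0.015 m) and not (distance of mug from where it was at the start of the episode above 0.015 m) and not (distance of bearing from where it was at the start of the episode above 0.015 m) and linear speed of each of socket, bolt, wrench, screwdriver, can, mug, bearing below 0.02 m/s); the robot touches nothing.
It fails at once if a brass tappet is pushed down more than 6.5 mm (value of joint any of brass1, brass2, brass3, brass4 above 0.0065 m).
It fails at once if a tappet of the dark row is dipped by more than 1.5 mm (value of joint any of dark1, dark2, dark3, dark4 above 0.0015 m).
It fails at once if a loose thing is lifted, carried or shifted by more than 15 mm (distance of any of socket, bolt, wrench, screwdriver, can, mug, bearing from where it was at the start of the episode above 0.015 m).
It also fails if it takes over 35 s, if anything falls off the work surface, if the arm or the gripper's body presses on something with over 40 N, if the wrist force passes 120 N, or if a joint passes its speed limit or range.

## Working session

There is one attempt and no reset: what is moved stays moved. The work goes in short steps, Python scripts to look and compute and a tool call to move; the robot and the scene stay as the last step left them, time stands still between calls to the robot, and variables do not carry over. Pictures are saved under pics/ and viewed, at most 10 in all, crops included, and the job is handed in when it is done.

Besides the shell and the picture viewer there is one more tool, called after "Call:" as a command line: name --argument value ..., lists and objects as JSON in quotes. arm_command: Moves the arm, as the interface text tells. Its arguments: {"type":"object","properties":{"turn":{"type":"array"},"xyz":{"type":"array"},"claw":{"type":"array"},"squeeze":{"type":"number"}},"required":["turn","xyz","claw"]}

```bash
mkdir -p pics; cat > h.py <<'E'
import numpy as np, cv2
from rig import env, imaging
def cam(n):
    i=imaging.camera_info(n); K=np.array(i["camera_matrix"],float); R=cv2.Rodrigues(np.array(i["rvec"],float))[0]; t=np.array(i["tvec"],float).ravel(); return K,R,t
def ray(c,uv,z):
    K,R,t=c; d=R.T@np.linalg.inv(K)@np.array([uv[0],uv[1],1.]); o=-R.T@t; return o+d*(z-o[2])/d[2]
def cloud(c,D):
    K,R,t=c; v,u=np.indices(D.shape); P=np.stack([u,v,np.ones_like(u)],-1)@np.linalg.inv(K).T*D[...,None]; return (P-t)@R
E
python3 - <<'E'
from h import *
ims=[]
for n in("top","side"):
    c=cam(n); p,d=imaging.get_image(n); np.savez(f"{n}.npz",p=p,d=d,K=c[0],R=c[1],t=c[2]); cv2.imwrite(f"pics/{n}.png",p)
s=env.observe(); print(s["time_s"],s["position"],s["tool_rot"],s["ft_force"])
E
```

```text
0.1 [0.20528741 0.50996855 0.23075811] [[-9.27627328e-01  3.73506338e-01 -7.45535998e-04]
 [ 3.73506978e-01  9.27626710e-01 -1.10608416e-03]
 [ 2.78449661e-04 -1.30449679e-03 -9.99999110e-01]] [-0.09981357 -0.78590627  0.39505451]
```

View pics/top.png

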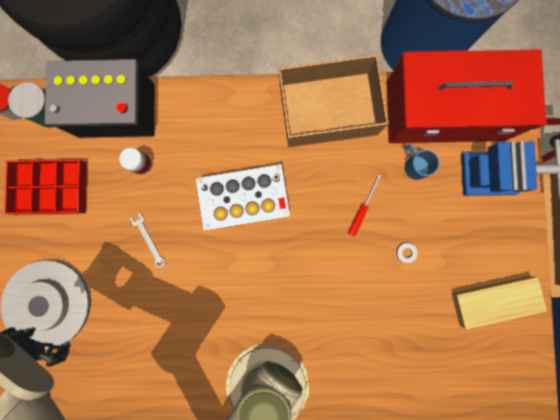

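View pics/side.png

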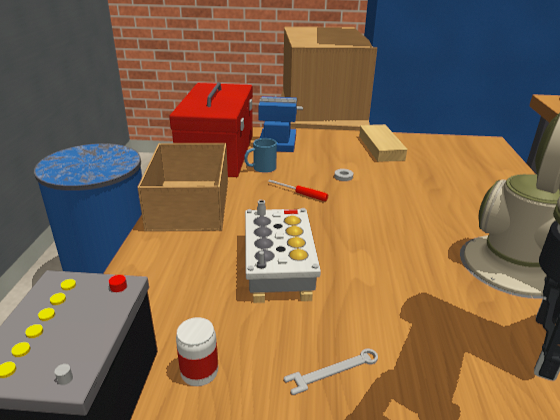

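The top view shows the brass tappets at about (220,213) to (268,205), with the red patch at (282,203), so the pass runs from right to left (+y). The side view agrees: the socket and bolt stand beyond the dark row.

```bash
python3 - <<'E'
from h import *
for n in("top","side"):
    f=np.load(n+".npz"); p,d=f["p"],f["d"]; c=(f["K"],f["R"],f["t"]); P=cloud(c,d)
    hsv=cv2.cvtColor(p,cv2.COLOR_BGR2HSV)
    x0,x1,y0,y1=(195,292,160,232) if n=="top" else (240,325,200,275)
    roi=np.zeros(d.shape,bool); roi[y0:y1,x0:x1]=1
    zm=P[...,2]>0.07
    m=(cv2.inRange(hsv,(14,110,100),(32,255,255))>0)&roi&zm
    k,_,st,ce=cv2.connectedComponentsWithStats(m.astype(np.uint8))
    for i in range(1,k):
        if st[i,4]>15:
            q=P[_==i]; print(n,"brass",st[i,4],ce[i].round(1),ray(c,ce[i],0.087).round(4),"ztop",np.percentile(q[:,2],95).round(4),q.mean(0).round(4))
    m=((hsv[...,0]<6)|(hsv[...,0]>174))&(hsv[...,1]>150)&roi&zm
    print(n,"red",m.sum(),P[m].mean(0).round(4))
    dk=roi&(P[...,2]>0.075)&(P[...,2]<.084); print("deck z",np.median(P[dk][:,2]))
E
```

```text
top brass 123 [267.8 205.2] [ 0.5291 -0.0132  0.087 ] ztop 0.0935 [ 0.5291 -0.0132  0.088 ]
top brass 122 [252.  207.9] [0.5222 0.032  0.087 ] ztop 0.0934 [0.5221 0.0319 0.0879]
top brass 122 [236.2 210.4] [0.5157 0.0771 0.087 ] ztop 0.0936 [0.5156 0.0769 0.0881]
top brass 120 [220.2 213. ] [0.5089 0.1226 0.087 ] ztop 0.0929 [0.5089 0.1224 0.0881]
top red 49 [ 0.536  -0.0525  0.0811]
deck z 0.08047251303357535
side brass 537 [295.3 238.2] [0.5174 0.0738 0.087 ] ztop 0.0926 [0.5174 0.0827 0.0942]
side red 47 [ 0.5351 -0.0485  0.0817]
deck z 0.08074116145244925
```

Call:
arm_command --turn '[[0,0,1],[0,0,1],[0,0,1],[0,0,1],[0,0,1],[0,0,1],[0,0,1],[0,0,1],[0,0,1],[0,0,1],[0,0,1],[0,0,1]]' --xyz '[[0,0,0],[0,0,0],[0,0,0],[0,0,0],[0,0,0],[0,0,0],[0,0,0],[0,0,0],[0,0,0],[0,0,0],[0,0,0],[0,0,0]]' --claw '[0,0,0,0,0,0,0,0,0,0,0,0]'

```text
time_s: 1.3
position: [0.2053, 0.51, 0.2309]
tool_rot: [[-0.137, 0.991, -0.001], [0.991, 0.137, -0.001], [-0.001, -0.001, -1.0]]
ft_force: [0.7, -1.0, 0.4]
grip_width: 0.0003
gripper_force: 0.0
```

Call:
arm_command --turn '[[0,0,0],[0,0,0],[0,0,0],[0,0,0],[0,0,0],[0,0,0],[0,0,0],[0,0,0],[0,0,0],[0,0,0]]' --xyz '[[-0.6,0.24,0],[-0.6,0.24,0],[-0.6,0.24,0],[-0.6,0.24,0],[-0.6,0.24,0],[-0.6,0.24,0],[-0.6,0.24,0],[-0.6,0.24,0],[-0.6,0.24,0],[-0.6,0.24,0]]' --claw '[0,0,0,0,0,0,0,0,0,0]'

```text
time_s: 2.3
position: [0.3666, 0.2287, 0.2312]
tool_rot: [[-0.14, 0.99, -0.0], [0.99, 0.14, -0.0], [-0.0, -0.0, -1.0]]
ft_force: [0.8, 0.0, -0.0]
grip_width: 0.0002
gripper_force: 0.0
```

Call:
arm_command --turn '[[0,0,0],[0,0,0],[0,0,0],[0,0,0],[0,0,0],[0,0,0],[0,0,0],[0,0,0]]' --xyz '[[-0.6,0.3,0],[-0.6,0.3,0],[-0.6,0.3,0],[-0.6,0.3,0],[-0.6,0.3,0],[-0.6,0.3,0],[0,0,0],[0,0,0]]' --claw '[0,0,0,0,0,0,0,0]'

```text
time_s: 3.1
position: [0.4805, 0.0642, 0.2309]
tool_rot: [[-0.139, 0.99, -0.001], [0.99, 0.139, 0.0], [0.0, -0.001, -1.0]]
ft_force: [-0.3, -0.1, -1.2]
grip_width: -0.0001
gripper_force: 0.0
```

```bash
python3 - <<'E'
from h import *
n="wrist"; c=cam(n); s=env.observe(); p,d=imaging.get_image(n); cv2.imwrite("pics/w1.png",p)
print(s["position"],s["tool_rot"][:,0],s["ft_force"]); P=cloud(c,d)
hsv=cv2.cvtColor(p,cv2.COLOR_BGR2HSV)
m=(cv2.inRange(hsv,(14,110,100),(32,255,255))>0)&(P[...,2]>.07)&(P[...,2]<.1)
k,L,st,ce=cv2.connectedComponentsWithStats(m.astype(np.uint8))
for i in range(1,k):
    if st[i,4]>100: q=P[L==i]; print(st[i],ce[i].round(1),ray(c,ce[i],.087).round(4),np.percentile(q[:,2],97).round(4),((q.min(0)+q.max(0))/2).round(4))
E
```

```text
[0.48052883 0.06418175 0.23087267] [-1.39104413e-01  9.90277602e-01  4.83344663e-04] [-0.2843365  -0.08562605 -1.15060129]
[ 299   99   46   48 1667] [321.9 122.2] [0.5095 0.1255 0.087 ] 0.0914 [0.5102 0.1243 0.0862]
[ 298  157   45   44 1468] [320.2 178.5] [0.5162 0.0809 0.087 ] 0.0915 [0.5173 0.0791 0.0862]
[ 298  210   42   40 1287] [318.6 229.3] [0.5229 0.0364 0.087 ] 0.0914 [0.5237 0.0339 0.0862]
[298 258  40  37 969] [319.4 274.7] [ 0.5315 -0.0069  0.087 ] 0.0915 [ 0.5309 -0.0119  0.0861]
```

View pics/w1.png

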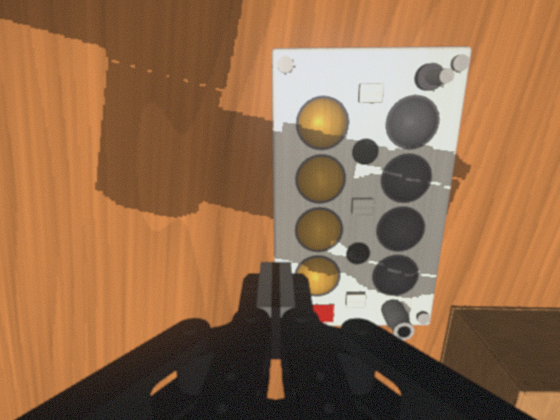

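The wrist view shows the brass domes in the column from (319,275) to (322,122), with red at (323,312). Both views agree within 2 mm, and the tops stand at about 92 mm.

Call:
arm_command --turn '[[0,0,0],[0,0,0],[0,0,0],[0,0,0],[0,0,0],[0,0,0],[0,0,0],[0,0,0],[0,0,0],[0,0,0],[0,0,0],[0,0,0]]' --xyz '[[-0.41,0.13,0],[-0.41,0.13,0],[-0.41,0.13,0],[-0.41,0.13,0],[-0.41,0.13,0],[-0.41,0.13,0],[0,0,0.5],[0,0,0.5],[0,0,0.5],[0,0,0.5],[0,0,0.4],[0,0,0]]' --claw '[0,0,0,0,0,0,0,0,0,0,0,0]'

```text
time_s: 4.35
position: [0.535, -0.0503, 0.1093]
tool_rot: [[-0.142, 0.99, -0.005], [0.99, 0.142, 0.002], [0.002, -0.005, -1.0]]
ft_force: [0.1, 0.5, -0.0]
grip_width: -0.0001
gripper_force: 0.0
```

```bash
python3 - <<'E'
from h import *
s=env.observe(); print(s["time_s"],s["position"],s["ft_force"])
p,d=imaging.get_image("side"); q=p[160:290,220:350]; cv2.imwrite("pics/s2.png",cv2.resize(q,(600,600),interpolation=cv2.INTER_CUBIC))
E
```

```text
4.35 [ 0.53502329 -0.05032809  0.10930451] [ 0.08357786  0.46739022 -0.04268442]
```

View pics/s2.png

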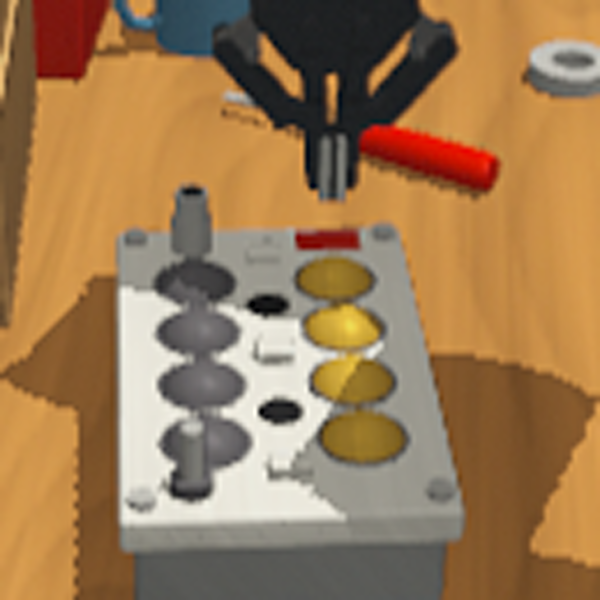

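The side crop shows the shut tips at (333,195) over the red patch at (328,240), in line with the brass row and clear of the socket.

Call:
arm_command --turn '[[0,0,0],[0,0,0],[0,0,0],[0,0,0]]' --xyz '[[0,0,0.2],[0,0,0.2],[0,0,0],[0,0,0]]' --claw '[0,0,0,0]'

```text
time_s: 4.8
position: [0.5366, -0.0519, 0.0914]
tool_rot: [[-0.14, 0.99, -0.0], [0.99, 0.14, 0.0], [0.0, -0.0, -1.0]]
ft_force: [0.0, 0.3, 0.2]
grip_width: -0.0003
gripper_force: 0.0
```

Call:
arm_command --turn '[[0,0,0],[0,0,0],[0,0,0],[0,0,0],[0,0,0],[0,0,0],[0,0,0],[0,0,0],[0,0,0],[0,0,0],[0,0,0],[0,0,0]]' --xyz '[[0,0,0.06],[0.08,-0.001,0],[0.08,-0.001,0],[0.08,-0.001,0],[0.08,-0.001,0],[0.08,-0.001,0],[0.08,-0.001,0],[0.08,-0.001,0],[0.08,-0.001,0],[0.08,-0.001,0],[0.08,-0.001,0],[0,0,0]]' --claw '[0,0,0,0,0,0,0,0,0,0,0,0]'

```text
time_s: 6.0
position: [0.5304, -0.0117, 0.0883]
tool_rot: [[-0.141, 0.99, -0.0], [0.99, 0.141, 0.0], [0.0, 0.0, -1.0]]
ft_force: [0.6, 0.8, 1.6]
grip_width: -0.0003
gripper_force: 0.9
```

Call:
arm_command --turn '[[0,0,0]]' --xyz '[[0,0,0]]' --claw '[0]'

```text
time_s: 6.1
position: [0.5304, -0.012, 0.0883]
tool_rot: [[-0.14, 0.99, -0.0], [0.99, 0.14, 0.001], [0.001, -0.0, -1.0]]
ft_force: [-0.8, 1.5, 1.1]
grip_width: 0.0001
gripper_force: 0.9
```

Call:
arm_command --turn '[[0,0,0]]' --xyz '[[0,0,0]]' --claw '[0]'

```text
time_s: 6.2
position: [0.5304, -0.0122, 0.0883]
tool_rot: [[-0.14, 0.99, -0.0], [0.99, 0.14, 0.0], [0.001, -0.0, -1.0]]
ft_force: [-0.7, 1.0, 2.7]
grip_width: -0.0001
gripper_force: 0.9
```

```bash
python3 - <<'E'
from h import *
F=[]
for _ in range(4):
    p,d=imaging.get_image("side"); s=env.observe(); F.append(s["ft_force"])
print(s["time_s"],s["position"],np.round(F,2))
q=p[160:290,220:350]; cv2.imwrite("pics/s3.png",cv2.resize(q,(600,600),interpolation=cv2.INTER_CUBIC))
E
```

```text
6.4 [ 0.53038317 -0.0123692   0.08823774] [[-0.41  1.49  1.55]
 [ 0.59  1.05  2.19]
 [-0.44  1.06  1.62]
 [-0.59  1.05  2.42]]
```

View pics/s3.png

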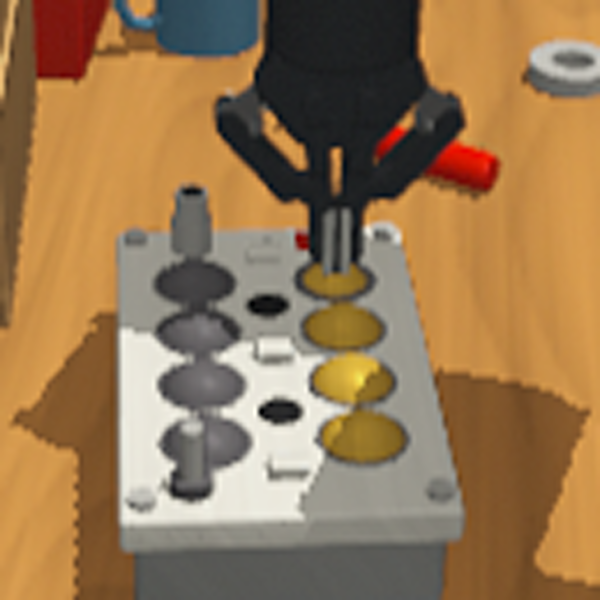

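The tips sit on tappet 1 at about (335,275), and the mean lift of about 1.9 N means it is dipped roughly 3 mm. I'll carry on at this height.

Call:
arm_command --turn '[[0,0,0],[0,0,0],[0,0,0],[0,0,0],[0,0,0],[0,0,0],[0,0,0],[0,0,0],[0,0,0],[0,0,0],[0,0,0],[0,0,0]]' --xyz '[[0.077,-0.001,0],[0.077,-0.001,0],[0.077,-0.001,0],[0.077,-0.001,0],[0.077,-0.001,0],[0.077,-0.001,0],[0.077,-0.001,0],[0.077,-0.001,0],[0.077,-0.001,0],[0.077,-0.001,0],[0.077,-0.001,0],[0.077,-0.001,0]]' --claw '[0,0,0,0,0,0,0,0,0,0,0,0]'

```text
time_s: 7.6
position: [0.5234, 0.0336, 0.0884]
tool_rot: [[-0.14, 0.99, 0.0], [0.99, 0.14, -0.0], [-0.0, 0.0, -1.0]]
ft_force: [0.3, -1.5, 1.8]
grip_width: -0.0
gripper_force: 0.9
```

```bash
python3 - <<'E'
from h import *
F=[]
for _ in range(6):
    imaging.get_image("side"); s=env.observe(); F.append(s["ft_force"])
print(s["time_s"],s["position"],np.mean(F,0))
E
```

```text
7.9 [0.52329139 0.03347331 0.08827469] [0.07635534 0.83248738 1.76845412]
```

Call:
arm_command --turn '[[0,0,0],[0,0,0],[0,0,0],[0,0,0],[0,0,0],[0,0,0],[0,0,0],[0,0,0],[0,0,0],[0,0,0],[0,0,0],[0,0,0]]' --xyz '[[0.077,-0.001,0],[0.077,-0.001,0],[0.077,-0.001,0],[0.077,-0.001,0],[0.077,-0.001,0],[0.077,-0.001,0],[0.077,-0.001,0],[0.077,-0.001,0],[0.077,-0.001,0],[0.077,-0.001,0],[0.077,-0.001,0],[0.077,-0.001,0]]' --claw '[0,0,0,0,0,0,0,0,0,0,0,0]'

```text
time_s: 9.1
position: [0.5163, 0.0793, 0.0884]
tool_rot: [[-0.14, 0.99, 0.0], [0.99, 0.14, -0.0], [-0.0, 0.0, -1.0]]
ft_force: [1.3, -0.7, 1.7]
grip_width: -0.0005
gripper_force: 0.9
```

```bash
python3 - <<'E'
from h import *
F=[]
for _ in range(6):
    imaging.get_image("side"); s=env.observe(); F.append(s["ft_force"])
print(s["time_s"],s["position"],np.mean(F,0))
E
```

```text
9.4 [0.5162362  0.07910632 0.08829637] [0.19002671 0.916012   1.82518836]
```

Call:
arm_command --turn '[[0,0,0],[0,0,0],[0,0,0],[0,0,0],[0,0,0],[0,0,0],[0,0,0],[0,0,0],[0,0,0],[0,0,0],[0,0,0],[0,0,0]]' --xyz '[[0.077,-0.001,0],[0.077,-0.001,0],[0.077,-0.001,0],[0.077,-0.001,0],[0.077,-0.001,0],[0.077,-0.001,0],[0.077,-0.001,0],[0.077,-0.001,0],[0.077,-0.001,0],[0.077,-0.001,0],[0.077,-0.001,0],[0.077,-0.001,0]]' --claw '[0,0,0,0,0,0,0,0,0,0,0,0]'

```text
time_s: 10.6
position: [0.5092, 0.1249, 0.0884]
tool_rot: [[-0.14, 0.99, 0.0], [0.99, 0.14, 0.0], [-0.0, 0.0, -1.0]]
ft_force: [-0.2, -1.3, 2.1]
grip_width: 0.0005
gripper_force: 0.9
```

```bash
python3 - <<'E'
from h import *
F=[]
for _ in range(6):
    p,d=imaging.get_image("side"); s=env.observe(); F.append(s["ft_force"])
print(s["time_s"],s["position"],np.mean(F,0))
q=p[160:290,220:350]; cv2.imwrite("pics/s4.png",cv2.resize(q,(600,600),interpolation=cv2.INTER_CUBIC))
E
```

```text
10.9 [0.50918607 0.12475812 0.08830486] [0.14930639 1.04019241 1.842757  ]
```

View pics/s4.png

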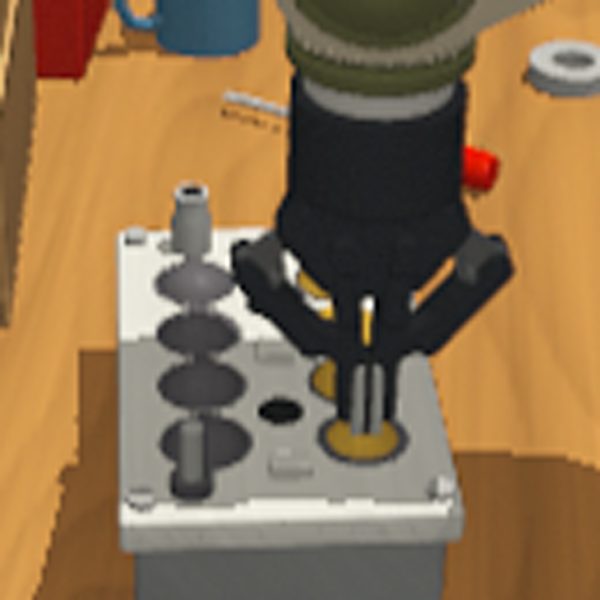

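The tips are on tappet 4 at about (365,430), with the same force as on the others. Next I'll slide off the end and lift clear.

Call:
arm_command --turn '[[0,0,0],[0,0,0],[0,0,0],[0,0,0],[0,0,0],[0,0,0],[0,0,0],[0,0,0],[0,0,0],[0,0,0],[0,0,0],[0,0,0]]' --xyz '[[0.08,0,0],[0.08,0,0],[0.08,0,0],[0.08,0,0],[0.08,0,0],[0.08,0,0],[0,0,-0.3],[0,0,-0.6],[0,0,-0.6],[0,0,-0.6],[0,0,-0.3],[0,0,0]]' --claw '[0,0,0,0,0,0,0,0,0,0,0,0]'

```text
time_s: 12.1
position: [0.5065, 0.1487, 0.2102]
tool_rot: [[-0.141, 0.99, 0.004], [0.99, 0.141, 0.0], [-0.0, 0.004, -1.0]]
ft_force: [0.2, -0.0, -0.5]
grip_width: 0.0002
gripper_force: 0.0
```

Call:
arm_command --turn '[[0,0,0],[0,0,0],[0,0,0]]' --xyz '[[0,0,0],[0,0,0],[0,0,0]]' --claw '[0,0,0]'

```text
time_s: 12.4
position: [0.5055, 0.1484, 0.2072]
tool_rot: [[-0.14, 0.99, -0.002], [0.99, 0.14, -0.0], [0.0, -0.002, -1.0]]
ft_force: [-0.2, 0.2, -0.5]
grip_width: -0.0002
gripper_force: 0.0
```

```bash
python3 - <<'E'
from h import *
print(env.observe()["position"]); print(env.close_job())
E
```

```text
[0.50550965 0.14837328 0.20721552]
the job is handed in; nothing more can be done
None
```

I felt along all four brass tappets in one low pass from the red end, each dipping about 3 mm by the wrist force, then lifted clear and handed the job in at about 12.4 s; the hand-in returned no verdict.

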